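# Fetch the stapler from behind the bottles

### The arm

A 7-joint arm with a two-finger parallel gripper is mounted at the origin on the work surface. World frame = base frame: x ahead of the robot, y to its left, z up, the work surface at z = 0. Lengths are in m, angles in degrees, forces in N, time in s.
With the tool pointing down it reaches from about 0.35 to 0.775 m from the base axis. Payload 3.1 kg.
Tool frame: the origin (TCP) lies on the centre line of the jaws, within the pads' length; the fingertips stand 17 mm ahead of it and the grasp point (between the pads) lies 2 mm behind it (robot.tip_reach is the distance from the TCP to the fingertips, in m); z points along the fingers, y is the direction in which the jaws open and shut (so a half turn about z gives the same grasp; the last joint's range is limited). The gripper opens to 85 mm and grips with 20 to 120 N. Pads are 22 mm wide; open, the fingers measure 114 mm over their backs; the gripper's body (76 mm by 85 mm) begins 54 mm behind the grasp point. The pads swing forward as they close: fully open they stand 13 mm farther back than shut.
Start: joints at [66.709, 17.813, 0.802, 86.603, -0.252, 75.585, -1.558], TCP at [0.196, -0.514, 0.248] pointing down, gripper open.
Joint ranges: [-154.91, 154.91], [-16.99, 109.72], [-72.82, 74.43], [7.12, 147.25], [-82.49, 262.49], [11.32, 116.49], [-174.64, 174.64]. Speed limits (degrees/s): [159.86, 159.86, 180, 180, 180, 180, 180].

### API

Orientations are given as [roll, pitch, yaw] about the fixed x, y, z axes, in that order (R = Rz(yaw) Ry(pitch) Rx(roll)).
In Python, from station import robot, fingers, vision, workorder, recognise gives the robot as it stands. Calls block until the motion is done:
- robot.move_to(position, orientation): joint-space move of the TCP to a pose.
- robot.line_to(position, orientation=None, velocity=0.15, f_stop=None): straight line of the TCP; orientation=None keeps the orientation; velocity is the mean speed in m/s. With f_stop (N) it stops when the force on the tool has changed by that much, and returns True; else False.
- robot.move_j(angles): joint-space move.
- fingers.gripper_to(opening, force=None): opening from 0.0 (shut) to 1.0 (fully open); force is the grip in N (None keeps the last); returns when the fingers have stopped.
- robot.pause(seconds).
- robot.inverse_kinematics(position, orientation): joint angles nearest the present ones, or None.
- vision.grab_frame(name): name is "side" or "top" or "wrist"; returns the picture (400x640x3 uint8, red, green, blue); there is no depth.
- vision.calibration(name): a dict with "mtx" (3x3 intrinsics, pixels), "k1" (the pictures are not rectified: a ray, as slopes to the right and down, at radius r is drawn at 1 + k1 r^2 times it, then the intrinsics apply), "extrinsics" (4x4, takes a point from world to camera coordinates); the wrist camera has in their place "T_tool_cam" (4x4, takes a point from camera to tool coordinates, whose origin is the TCP and whose axes are the flange's). Camera axes: x right, y up, looking along -z (the intrinsics and any distortion apply to the point x, -y, -z); pixel columns grow to the right and rows downward; lengths in m; the calibration is good to about 2 mm. A picture is of the moment at which its call begins: read the wrist's pose just before it. calibration takes no time and is no camera call.
A pose or a line that the arm cannot do raises robot.PlanningError and nothing moves.
- workorder.close_job(): hands the job in, once; it reports no verdict.
Trained networks look in the newest picture that a camera, given by its name, has taken for a name from the list of things; names that differ only in an ending like _2 or _b are one class to them, and where a whole thing is asked for, a point or a joint stands for the part that bears it (a point fixed in the world has none). Each returns a list of dicts, best first, with "p" (0 to 1); they miss things now and then, are a little off and sometimes report something else, mostly with a low value. They report only what shows in the picture. A call takes as long as a camera call. They do not tell look-alikes from the thing itself.
- recognise(label, camera): "rect" ([centre column, centre row, width, height] in pixels, round what is visible of it).
Readings, each from a call of its own:
- robot.current_time_s(): time.
- robot.current_joint_positions(): joint angles.
- robot.current_dq(): joint speeds.
- robot.current_joint_torque(): joint torques, N m.
- robot.current_tool_pos(): TCP position.
- robot.current_eef_rot(): TCP orientation.
- robot.current_contact_force(): force on the tool from outside, world axes, zero at the start.
- robot.current_torque(): the same for the moment, N m.
- robot.current_finger_gap(): opening from 0.0 (shut) to 1.0 (fully open).
Only numpy, scipy, OpenCV 4.12 (cv2) and the standard library are available. Lean on these libraries where they do the work, as an engineer would, in place of code of your own. Each camera call takes 0.05 s, during which the arm holds its last target.

### The job

Get the stapler out from behind the bottle, the vase and the jar: first move all three of them off the oak stand onto the wooden side tray, then lay the stapler, right way up, in the middle of the small cork mat and lined up along it. After that put the bottle, the vase and the jar back upright on the stand, each on the same spot where it stood at the start. Tip none of them over, and leave the tape roll, the candle and the mouse where they are.

Things in the scene. Friction and masses are not known exactly. Their poses are not given: they have to be found in the camera images.
- bottle: loose green glass bottle, 152 mm tall, 0.25 kg: round body 48 mm across up to 80 mm, sloping shoulder, then a straight neck 26 mm across from 106 to 135 mm and a black cap 28 mm across from 135 to 152 mm. Origin: centre of the underside, z up. Starts upright on one of the stand's three cork discs (which one varies)
- vase: loose closed white ceramic bud vase, 125 mm tall, 0.28 kg: foot 46 mm across, belly 62 mm across at 30 to 52 mm, then a straight neck 36 mm across from 84 mm to the top. Origin: centre of the underside, z up. Starts upright on another of the cork discs
- jar: loose amber glass storage jar, a straight cylinder 58 mm across and 108 mm tall, its top 22 mm an aluminium lid of the same width (it stays on), 0.25 kg. Origin: centre of the underside, z up. Starts upright on the remaining cork disc
- stapler: loose black desk stapler lying right way up, 120 mm long, 45 mm tall, 0.22 kg: base plate 36 mm wide and 9 mm high, above it a level arm 30 mm wide from 23 to 44 mm high along almost the whole length (grip it across the arm). Origin: centre of the underside; x along its length to the nose, z up. It lies across the stand, behind the row of three
- stand: fixed low oak display stand, x -85 to +105 mm, y +-150 mm, front (-x) open. Origin: underside; floor top 12 mm above it. Back rail at x 95 to 105 mm, 45 mm high; side cheeks 8 mm thick at y = +-146 mm, from x = -10 mm back, 35 mm high. Three flush cork discs, 72 mm across, at x = -35 mm, y = -86, 0, +86 mm; each carries one container at the start, within 5 mm of its centre
- tray: fixed shallow brown wooden tray, the side area, 262 mm (x) by 116 mm (y), inside 252 by 106 mm, floor top 5 mm and rim top 12 mm above the desk, rim 5 mm thick. Origin: centre of the underside, x along its length. It is empty at the start; it lies to one side of the stand and the cork mat to the other (either way round)
- mat: fixed cork mat, 150 mm (x) by 76 mm (y), 3 mm thick. Origin: centre of the underside, x along its length. Empty at the start; the stapler belongs in its middle, along its length, nose to either end
- tape: bystander: loose white tape roll lying flat at the back corner of the stand, 44 mm across, 18 mm high. Origin: centre of the underside
- candle: bystander: loose candle in a white ceramic pot, 68 mm across, 60 mm tall, on the desk in front of the stand. Origin: centre of the underside
- mouse: bystander: loose grey computer mouse, 105 by 60 by 30 mm, on the desk in front of the stand. Origin: centre of the underside, x along its length
There are look-alikes about, which are no part of the job. Leave any yellow look-alike of the stapler alone.

How it is judged:
By the outcome, as a careful person would: the job done as asked, in the order asked, and still so for the second after the job is handed in, with the robot touching nothing.
It also fails if it takes over 144 s, if anything falls off the work surface, if the arm or the gripper's body presses on something with over 40 N, if the wrist force passes 120 N, or if a joint passes its speed limit or range.

## Working session

There is one attempt and no reset: what is moved stays moved. The work goes in short steps, each a Python script; the robot and the scene stay as the last script left them, time stands still between calls to the robot, and variables do not carry over. Pictures are saved under pics/ and viewed, and the job is handed in when it is done.

```bash
ls; mkdir -p pics
python3 - <<'E'
from station import robot, fingers, vision, workorder, recognise
import cv2
for n in ("side","top","wrist"):
    im=vision.grab_frame(n); cv2.imwrite(f"pics/{n}0.png",im[:,:,::-1]); c=vision.calibration(n); print(n,c)
    for l in ["bottle","vase","jar","stapler","stand","tray","mat","tape","candle","mouse"]:
        print(l,[( [round(v) for v in d["rect"]],round(d["p"],2)) for d in recognise(l,n)])
print(robot.current_time_s(),robot.current_tool_pos(),robot.current_eef_rot())
E
```

```text
pics
side {'mtx': array([[512.82851245,   0.        , 315.05243845],
       [  0.        , 512.82851245, 199.77488074],
       [  0.        ,   0.        ,   1.        ]]), 'k1': -0.1095434845590493, 'extrinsics': array([[-0.78332151, -0.62116857,  0.02360134,  0.49253545],
       [ 0.4031852 , -0.47880366,  0.77986457, -0.23169235],
       [-0.47312695,  0.6204004 ,  0.62550318, -1.06785877],
       [ 0.        ,  0.        ,  0.        ,  1.        ]])}
bottle [([310, 191, 25, 62], 0.93)]
vase [([334, 178, 23, 51], 0.67)]
jar [([353, 166, 24, 45], 0.82)]
stapler [([351, 140, 45, 22], 0.75), ([333, 177, 28, 48], 0.72), ([153, 281, 64, 35], 0.71)]
stand [([312, 191, 128, 96], 0.71)]
tray [([297, 297, 132, 85], 0.91)]
mat [([431, 170, 52, 35], 0.8)]
tape [([272, 199, 15, 15], 0.72)]
candle [([405, 194, 27, 37], 0.8)]
mouse [([368, 229, 40, 34], 0.87)]
top {'mtx': array([[441.6696468 ,   0.        , 321.08087458],
       [  0.        , 441.6696468 , 194.86445966],
       [  0.        ,   0.        ,   1.        ]]), 'k1': -0.008858168596507789, 'extrinsics': array([[-0.02911394, -0.999
[... 709 characters left out ...]
1839,   0.        , 322.7274404 ],
       [  0.        , 319.80421839, 199.4933798 ],
       [  0.        ,   0.        ,   1.        ]]), 'k1': -0.013480569217078816, 'T_tool_cam': array([[ 3.96103987e-04,  9.53025926e-01,  3.02888475e-01,
         7.76028079e-02],
       [ 9.99999898e-01, -3.11410874e-04, -3.27913798e-04,
        -9.83959735e-04],
       [-2.18187586e-04,  3.02888574e-01, -9.53025951e-01,
        -1.24979356e-01],
       [ 0.00000000e+00,  0.00000000e+00,  0.00000000e+00,
         1.00000000e+00]])}
bottle []
vase []
jar []
stapler []
stand []
tray []
mat []
tape []
candle []
mouse []
1.65 [ 0.19625755 -0.51381816  0.24830921] [1.79996838e+02 8.03898415e-04 2.09058378e+01]
```

View pics/side0.png

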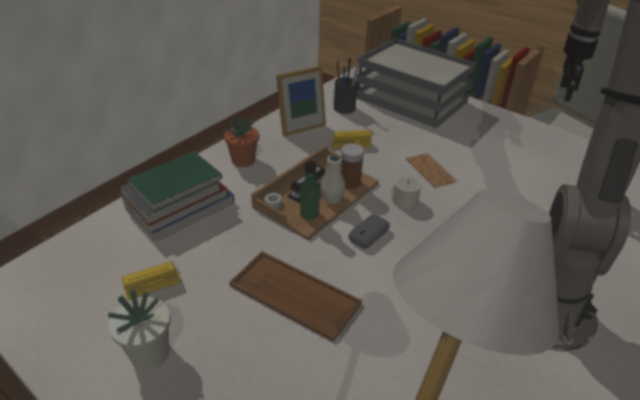

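View pics/top0.png

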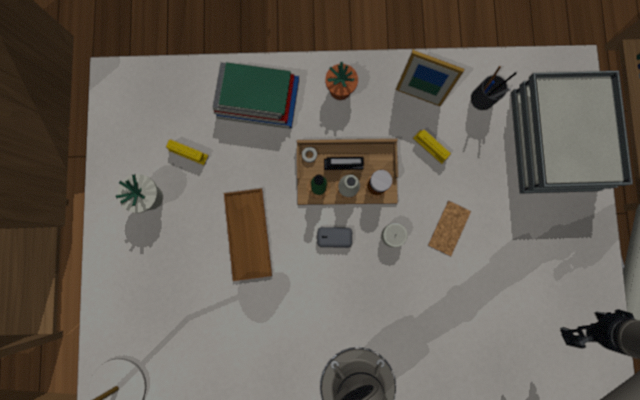

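The top view shows the bottle (319,184), vase (350,184), jar (380,182), stapler (344,163), tape (309,155), mat (450,228), tray (249,235) and two yellow decoys. The side view agrees. I'll convert these to positions and then take a closer wrist view.

```bash
cat > h.py <<'E'
from station import robot, fingers, vision, workorder, recognise
import numpy as np, cv2
from scipy.spatial.transform import Rotation as Rn
def toolT():
    T=np.eye(4); T[:3,:3]=Rn.from_euler('xyz',robot.current_eef_rot(),degrees=True).as_matrix(); T[:3,3]=robot.current_tool_pos(); return T
def camT(n,T=None):  # cam->world
    c=vision.calibration(n)
    if n=="wrist": return (toolT() if T is None else T)@c["T_tool_cam"]
    return np.linalg.inv(c["extrinsics"])
def px2w(n,uv,z,C):
    c=vision.calibration(n);K=c["mtx"]
    d=np.array([(uv[0]-K[0,2])/K[0,0],(uv[1]-K[1,2])/K[1,1]]);s=d.copy()
    for _ in range(8): s=d/(1+c["k1"]*(s@s))
    r=C[:3,:3]@np.array([s[0],-s[1],-1.]); o=C[:3,3]
    return o+r*(z-o[2])/r[2]
def w2px(n,p,C):
    c=vision.calibration(n);K=c["mtx"]
    q=np.linalg.inv(C)@np.append(p,1); s=np.array([q[0],-q[1]])/-q[2]; s=s*(1+c["k1"]*(s@s))
    return np.array([K[0,0]*s[0]+K[0,2],K[1,1]*s[1]+K[1,2]])
def snap(n,name,gain=1.6):
    C=camT(n); im=vision.grab_frame(n)
    cv2.imwrite(f"pics/{name}.png",np.clip(im[:,:,::-1].astype(float)*gain,0,255).astype(np.uint8)); np.save(f"pics/{name}_C.npy",C); cv2.imwrite(f"pics/{name}_raw.png",im[:,:,::-1])
    return im,C
E
python3 - <<'E'
from h import *
C=camT("top")
for n,uv,z in [("bottle",(319,182),.16),("vase",(350,181),.137),("jar",(380.5,180),.12),("stapler",(344,161.5),.05),("tape",(309,154.5),.03),("mouse",(335,237),.02),("candle",(395,234),.06),
 ("standFL",(297,204),.012),("standFR",(397,205),.012),("standBL",(297,140),.045),("standBR",(397,139),.045),
 ("mat1",(448,201),.003),("mat2",(471,209),.003),("mat3",(451,255),.003),("mat4",(428,246),.003),
 ("tr1",(224,193),.012),("tr2",(262,188),.012),("tr3",(272,277),.012),("tr4",(232,282),.012)]:
    print(n,px2w("top",uv,z,C).round(3))
E
```

```text
bottle [0.567 0.095 0.16 ]
vase [0.571 0.011 0.137]
jar [ 0.574 -0.074  0.12 ]
stapler [0.643 0.02  0.05 ]
tape [0.672 0.122 0.03 ]
mouse [0.426 0.053 0.02 ]
candle [ 0.428 -0.116  0.06 ]
standFL [0.527 0.162 0.012]
standFR [ 0.515 -0.135  0.012]
standBL [0.713 0.156 0.045]
standBR [ 0.708 -0.139  0.045]
mat1 [ 0.524 -0.291  0.003]
mat2 [ 0.498 -0.358  0.003]
mat3 [ 0.363 -0.289  0.003]
mat4 [ 0.392 -0.222  0.003]
tr1 [0.566 0.378 0.012]
tr2 [0.578 0.265 0.012]
tr3 [0.315 0.239 0.012]
tr4 [0.304 0.355 0.012]
```

Run:
```python
from h import *
for q in [([.56,.01,.38],[180,0,180]),([.56,.01,.38],[180,0,0]),([.57,.095,.3],[180,0,90]),([.42,-.29,.25],[180,0,63]),([.42,.3,.25],[180,0,180]),([.35,.3,.25],[180,0,90])]:
    print(q, None if (j:=robot.inverse_kinematics(*q)) is None else np.round(j,1))
robot.move_to([.56,.01,.38],[180,0,180])
im,C=snap("wrist","w1")
for l in ["bottle","vase","jar","stapler","tape"]:
    print(l,[( [round(v,1) for v in d["rect"]],round(d["p"],2)) for d in recognise(l,"wrist")])
print(robot.current_time_s(),C[:3,3])
```

```text
([0.56, 0.01, 0.38], [180, 0, 180]) [ 25.8  22.5 -44.2  67.5  15.6  95.7  75.5]
([0.56, 0.01, 0.38], [180, 0, 0]) [  20.1   20.7  -34.4   67.7   11.5   94.9 -101.6]
([0.57, 0.095, 0.3], [180, 0, 90]) [ 20.7  27.1 -49.5  75.   20.3  86.9 -26.6]
([0.42, -0.29, 0.25], [180, 0, 63]) [ 45.6  13.9 -15.9  92.    3.9  74.6   2.1]
([0.42, 0.3, 0.25], [180, 0, 180]) [ -2.8  19.  -45.1  90.4  13.7  76.3  40.5]
([0.35, 0.3, 0.25], [180, 0, 90]) [  8.5  15.4 -61.7  97.9  14.   75.1 -56. ]
bottle [([388.8, 169.0, 52.9, 48.4], 0.58)]
vase [([322.1, 164.2, 46.3, 48.9], 0.63)]
jar [([259.6, 171.5, 57.3, 55.4], 0.65)]
stapler [([329.1, 206.8, 76.5, 29.5], 0.88), ([167.9, 229.6, 78.4, 64.1], 0.79), ([601.9, 231.7, 75.7, 48.6], 0.75)]
tape [([393.8, 222.2, 30.2, 29.0], 0.78)]
4.2667 [0.48260818 0.00974374 0.50462053]
```

View pics/w1.png

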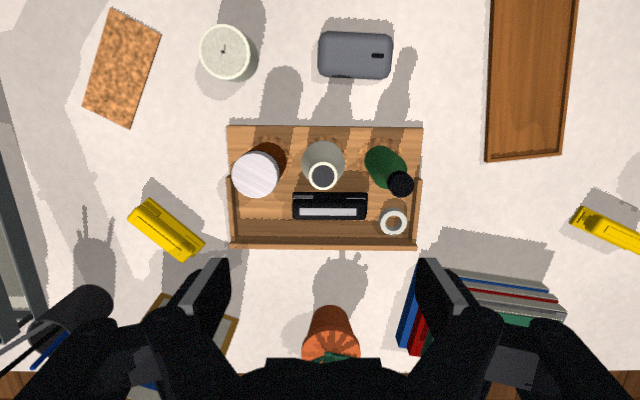

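The wrist view shows the jar lid (256,176), vase top (322,176), bottle cap (400,184), stapler (329,206), mat (121,68) and tray. I'll enlarge it to measure.

Run:
```python
import cv2
im=cv2.imread("pics/w1.png"); cv2.imwrite("pics/w1c.png",cv2.resize(im[115:255,220:430],None,fx=3.8,fy=3.8,interpolation=cv2.INTER_CUBIC))
```

```text
(no output)
```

View pics/w1c.png

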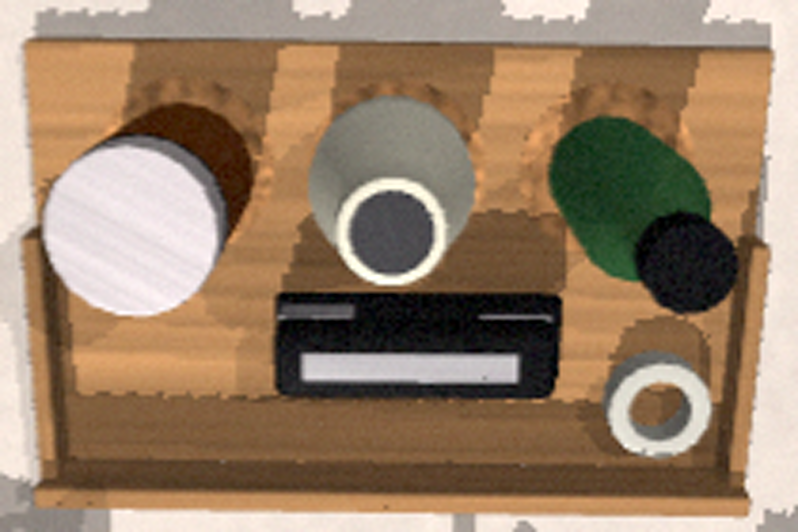

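Run:
```python
from h import *
C=np.load("pics/w1_C.npy")
f=lambda p,z:px2w("wrist",(220+p[0]/3.8-.4,115+p[1]/3.8-.4),z,C).round(4)
for n,p,z in [("bottle",(687,262),.164),("vase",(391,231),.137),("jar",(133,226),.12),("stap",(418,358),.056),("sE",(277,358),.056),("sW",(560,360),.056),("lab0",(300,367),.056),("lab1",(520,368),.056),("fr",(25,40),.012),("fl",(772,48),.012),("br",(36,507),.045),("bl",(748,515),.045),("brF",(36,490),.045),("blF",(750,497),.045),("tape",(659,408),.030)]: print(n,f(p,z))
g=lambda p,z:px2w("wrist",p,z,C).round(4)
for p in [(109,8),(161,34),(130,129),(82,106)]: print("mat",g(p,.003))
for p in [(485,161),(562,154)]: print("tray",g(p,.012))
C=camT("top")
for n,uv,z in [("bottle",(319,178),.164)]: print(px2w("top",uv,z,C))
```

```text
bottle [0.5721 0.0946 0.164 ]
vase [0.5691 0.0088 0.137 ]
jar [ 0.5712 -0.0748  0.12  ]
stap [0.639 0.019 0.056]
sE [ 0.6389 -0.0361  0.056 ]
sW [0.64   0.0746 0.056 ]
lab0 [ 0.6427 -0.0272  0.056 ]
lab1 [0.6432 0.059  0.056 ]
fr [ 0.5205 -0.1366  0.012 ]
fl [0.5242 0.1601 0.012 ]
br [ 0.7084 -0.1399  0.045 ]
bl [0.7126 0.1575 0.045 ]
brF [ 0.7006 -0.1392  0.045 ]
blF [0.7043 0.1576 0.045 ]
tape [0.6705 0.1207 0.03  ]
mat [ 0.3601 -0.2892  0.003 ]
mat [ 0.3938 -0.2209  0.003 ]
mat [ 0.5263 -0.2892  0.003 ]
mat [ 0.4915 -0.3567  0.003 ]
tray [0.5759 0.2622 0.012 ]
tray [0.5649 0.3813 0.012 ]
[0.57715868 0.09520732 0.164     ]
```

```bash
cat >> h.py <<'E'
SP={"bottle":([.572,.0946],126,.6),"vase":([.5693,.0090],103,.8),"jar":([.5712,-.0750],80,1.0)}
TC=np.array([.440,.309]); TU=np.array([np.cos(np.radians(5.5)),np.sin(np.radians(5.5))])
TR={"bottle":TC+.083*TU,"vase":TC,"jar":TC-.083*TU}
SY,TY=90,-174.5
def pick(xy,z,yaw,op,force=50,up=.12):
    fingers.gripper_to(op)
    robot.move_to([*xy,z+up],[180,0,yaw])
    robot.line_to([*xy,z],velocity=.15)
    fingers.gripper_to(0.0,force=force); print("gap",robot.current_finger_gap())
    robot.line_to([*xy,z+up],velocity=.15)
    print("gap up",robot.current_finger_gap(),"t",robot.current_time_s(),robot.current_contact_force())
def put(xy,z,yaw,op,up=.12):
    robot.move_to([*xy,z+up],[180,0,yaw])
    robot.line_to([*xy,z+.02],velocity=.15)
    r=robot.line_to([*xy,z],velocity=.04,f_stop=6); print("stop",r,robot.current_tool_pos())
    fingers.gripper_to(op); robot.line_to([*xy,z+up],velocity=.2); print("t",robot.current_time_s())
E
python3 - <<'E'
from h import *
xy,h,op=SP["bottle"]
pick(xy,.012+h/1000,SY,op)
im,C=snap("side","s1")
E
```

```text
gap 0.31128764886299337
gap up 0.31179082150495246 t 8.4167 [-0.6040116   0.08448994 -2.60508277]
```

View pics/s1.png

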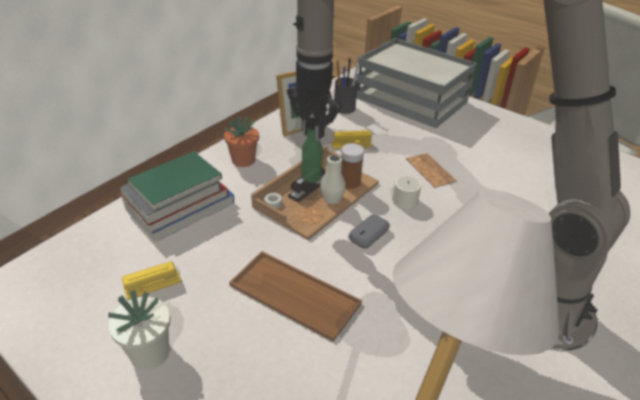

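The bottle is gripped and lifted upright, seen at about (313,157). The gap of 0.31 × 85 mm ≈ 26 mm matches the neck. Next I'll move it to the tray.

Run:
```python
from h import *
xy,h,op=SP["bottle"]
put(TR["bottle"],.0055+h/1000,TY,op)
snap("side","s2")
xy,h,op=SP["vase"]
pick(xy,.012+h/1000,SY,op)
put(TR["vase"],.0055+h/1000,TY,op)
snap("side","s3")
```

```text
stop True [0.5224494  0.31720311 0.13236897]
t 11.9333
gap 0.40877813290498216
gap up 0.4080905812621725 t 15.7833 [-0.06058608  0.31935264 -1.55115262]
stop True [0.43985214 0.30867722 0.10920881]
t 19.5083
```

View pics/s3.png

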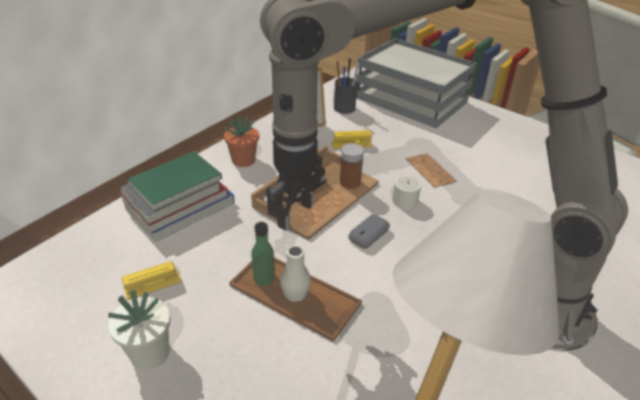

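The bottle (263,257) and vase (295,275) stand upright in the tray. The jar is next, then a look at the stapler and mat.

Run:
```python
from h import *
xy,h,op=SP["jar"]
pick(xy,.012+h/1000,SY,op)
put(TR["jar"],.0055+h/1000,TY,op)
fingers.gripper_to(.75)
robot.move_to([.60,-.05,.30],[180,0,180])
snap("side","s4"); snap("wrist","w2")
for l in ["stapler"]:
    print(l,[( [round(v,1) for v in d["rect"]],round(d["p"],2)) for d in recognise(l,"wrist")])
print(robot.current_time_s())
a=cv2.imread("pics/s4.png"); b=cv2.imread("pics/w2.png")
cv2.imwrite("pics/m4.png",cv2.resize(np.vstack([a[100:350],b]),None,fx=.92,fy=.92))
```

```text
gap 0.6719591302486065
gap up 0.6633971348615886 t 23.65 [-0.30950365  0.39226402 -3.48056941]
stop True [0.3573751  0.30076586 0.08631229]
t 27.7
stapler [([373.6, 196.6, 95.5, 36.0], 0.74), ([174.4, 225.2, 93.6, 81.9], 0.65)]
29.8083
```

View pics/m4.png

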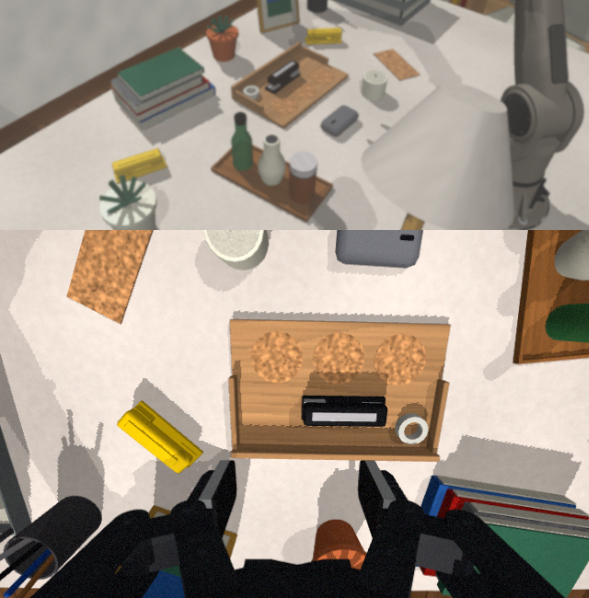

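All three stand in the tray and the stapler is undisturbed. I'll refine the stapler pose.

Run:
```python
import cv2
im=cv2.imread("pics/w2.png"); cv2.imwrite("pics/w2c.png",cv2.resize(im[165:240,310:480],None,fx=4.7,fy=4.7,interpolation=cv2.INTER_CUBIC))
```

```text
(no output)
```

View pics/w2c.png

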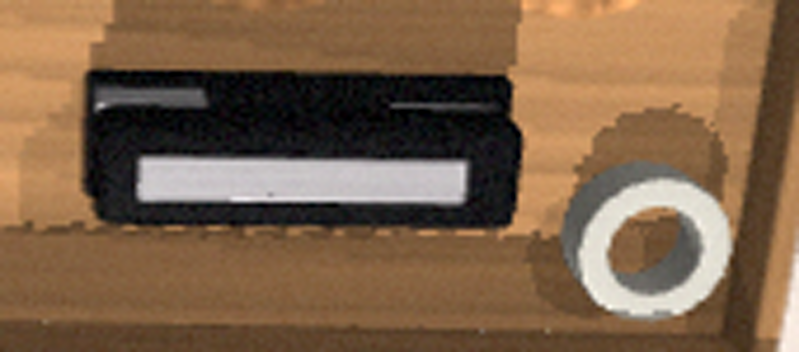

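Run:
```python
from h import *
C=np.load("pics/w2_C.npy")
f=lambda p,z:px2w("wrist",(310+p[0]/4.7-.4,165+p[1]/4.7-.4),z,C).round(4)
for n,p,z in [("armR",(97,168),.056),("armL",(520,172),.056),("armfront",(308,112),.056),("armback",(308,225),.056),("labR",(137,179),.056),("labL",(468,182),.056),("bfR",(92,71),.021),("bfL",(510,76),.021),("tape",(655,247),.03)]: print(n,f(p,z))
g=lambda p,z:px2w("wrist",p,z,C).round(4)
for p in [(132,350-250),(73,(295-230)/.92)]: print("mat",g(p,.003))
```

```text
armR [ 0.6399 -0.0371  0.056 ]
armL [0.6405 0.0723 0.056 ]
armfront [0.6247 0.0165 0.056 ]
armback [0.6553 0.0182 0.056 ]
labR [ 0.6429 -0.0267  0.056 ]
labL [0.6433 0.059  0.056 ]
bfR [ 0.623  -0.0379  0.021 ]
bfL [0.6238 0.0781 0.021 ]
tape [0.6709 0.1209 0.03  ]
mat [ 0.5245 -0.2885  0.003 ]
mat [ 0.4896 -0.3564  0.003 ]
```

```bash
python3 - <<'E'
from h import *
print(robot.inverse_kinematics([.443,-.289,.15],[180,0,152.8]))
pick([.640,.0185],.043,89.6,.75,force=60)
robot.move_to([.443,-.289,.154],[180,0,152.8])
robot.line_to([.443,-.289,.09])
snap("side","s5"); snap("top","t5"); snap("wrist","w5")
E
python3 - <<'E'
import cv2,numpy as np
a=cv2.imread("pics/s5.png");b=cv2.imread("pics/w5.png")
cv2.imwrite("pics/m5.png",np.vstack([cv2.resize(a[120:250,330:520],(640,438))[:200],b]))
E
```

```text
[ 73.84816234  32.27697693 -60.48883626  96.81145702  29.89630254
  68.80950197  68.70941499]
gap 0.3435180183074232
gap up 0.339980470550198 t 33.7417 [ 0.17923035  0.54449469 -1.97480124]
```

View pics/m5.png

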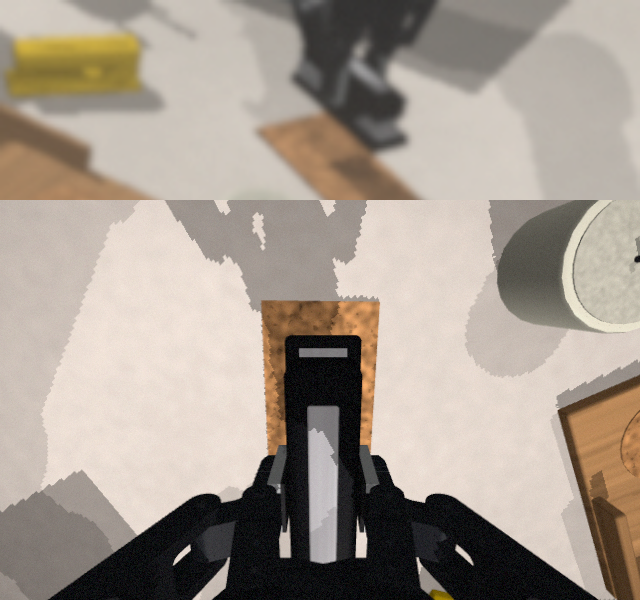

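Run:
```python
from h import *
C=np.load("pics/w5_C.npy")
A=[px2w("wrist",p,.003,C)[:2] for p in [(261.5,101),(379.5,99.5),(269,255),(371.5,246)]]
print(np.round(A,4))
m=(A[0]+A[1])/2; d=np.array([np.cos(np.radians(-27.2)),np.sin(np.radians(-27.2))]); print("width",np.linalg.norm(A[0]-A[1]),"centre",m+.075*d)
for a,b in [(0,2),(1,3)]: v=A[b]-A[a]; print(np.degrees(np.arctan2(v[1],v[0])))
n=A[1]-A[0]; print(np.degrees(np.arctan2(n[1],n[0]))-90)
# stapler front of base: nose end edge px
print(px2w("wrist",(323,136),.09+.0035,C)[:2])
```

```text
[[ 0.3593 -0.2885]
 [ 0.3928 -0.2211]
 [ 0.4561 -0.339 ]
 [ 0.4841 -0.2683]]
width 0.07523411884114924 centre [ 0.44274713 -0.28905434]
-27.55660507188977
-27.338831306895138
-26.450945490349113
[ 0.38760709 -0.25892627]
```

The mat centre is confirmed at (0.443, −0.289). The stapler is held level and aligned with it, so I'll lower it.

Run:
```python
from h import *
put([.443,-.289],.0345,152.8,.75,up=.20)
snap("wrist","w6"); snap("side","s6")
a=cv2.imread("pics/s6.png");b=cv2.imread("pics/w6.png")
cv2.imwrite("pics/m6.png",np.vstack([cv2.resize(a[120:250,330:520],(640,438))[:200],b]))
```

```text
stop True [ 0.44261907 -0.28903537  0.03534913]
t 39.95
```

View pics/m6.png

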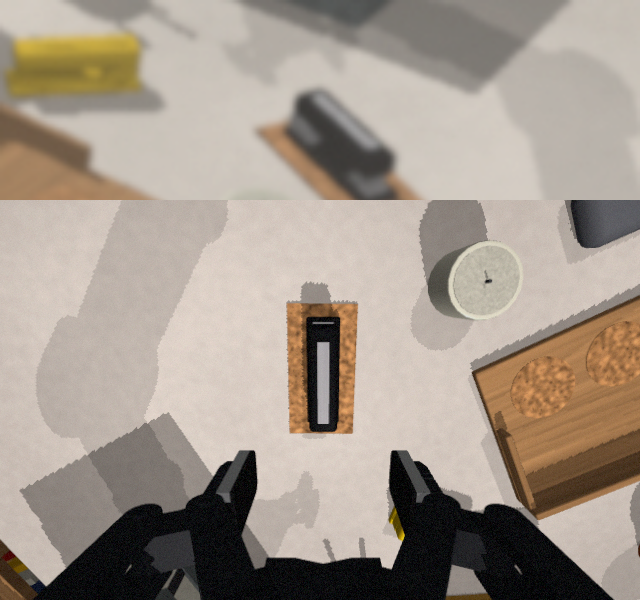

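Run:
```python
from h import *
C=np.load("pics/w6_C.npy")
R=lambda p,z:px2w("wrist",p,z,C)[:2]
o=R((288,103),.003); d=np.array([np.cos(np.radians(-27.2)),np.sin(np.radians(-27.2))]); n=np.array([-d[1],d[0]])
for nm,p,z in [("near edge",(322,103),.003),("mat far",(322,233),.003),("base near",(323,117),.012),("armnear",(323,122.5),.047),("arm far",(323,231),.047),("lab near",(323,142),.047),("lab far",(323,224),.047),("matL",(289,168),.003),("matR",(355.5,168),.003),("armL",(307,168),.047),("armR",(339.5,168),.047),("labL",(317,180),.047),("labR",(329.5,180),.047)]:
    q=R(p,z)-o; print(nm,(q@d*1000).round(1),(q@n*1000).round(1))
```

```text
near edge 0.0 36.3
mat far 150.0 36.1
base near 14.1 37.3
armnear 17.4 37.3
arm far 128.8 37.3
lab near 35.8 37.3
lab far 120.9 37.3
matL 70.5 -1.1
matR 70.5 74.1
armL 61.4 21.5
armR 61.4 53.7
labL 73.6 31.3
labR 73.6 43.8
```

The stapler is centred on the mat to about 1 mm. Now I'll return the containers, jar first.

Run:
```python
from h import *
xy,h,op=SP["jar"]
pick(TR["jar"],.0055+h/1000,TY,op)
put(xy,.0125+h/1000,SY,op)
snap("side","s7")
xy,h,op=SP["vase"]
pick(TR["vase"],.0055+h/1000,TY,op)
put(xy,.0125+h/1000,SY,op)
snap("side","s8")
a=cv2.imread("pics/s7.png");b=cv2.imread("pics/s8.png")
cv2.imwrite("pics/m8.png",np.vstack([a[110:350],b[110:350]]))
```

```text
gap 0.6678801197156444
gap up 0.6686528823191897 t 44.8167 [-0.2924329  -0.5264156  -3.56837223]
stop True [ 0.57103262 -0.07511858  0.09362349]
t 48.8583
gap 0.40436007474911656
gap up 0.40599055512353605 t 53.025 [ 0.63613262 -0.29744195 -2.95721414]
stop True [0.5691017  0.00882172 0.11662104]
t 56.7417
```

View pics/m8.png

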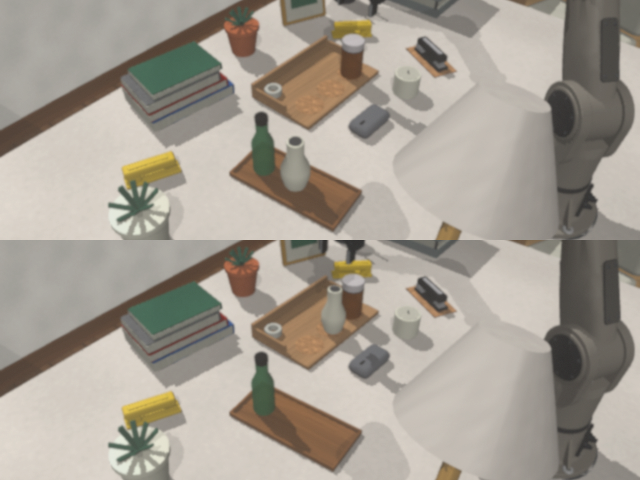

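The jar (352,57) and vase (333,310) are back upright. Only the bottle is left.

Run:
```python
from h import *
xy,h,op=SP["bottle"]
pick(TR["bottle"],.0055+h/1000,TY,op)
put(xy,.0125+h/1000,SY,op,up=.15)
robot.move_to([.56,.01,.38],[180,0,180])
snap("wrist","w9"); snap("side","s9")
print(robot.current_time_s())
im=cv2.imread("pics/w9.png"); o=cv2.imread("pics/w1.png")
f=lambda i:cv2.resize(i[115:255,220:430],None,fx=2,fy=2,interpolation=cv2.INTER_CUBIC)
cv2.imwrite("pics/w9c.png",cv2.resize(im[115:255,220:430],None,fx=3.8,fy=3.8,interpolation=cv2.INTER_CUBIC))
print(np.abs(np.load("pics/w9_C.npy")-np.load("pics/w1_C.npy")).max())
```

```text
gap 0.3121747388504473
gap up 0.3120436420087172 t 60.5333 [-0.02831282 -0.13261498 -2.15715027]
stop True [0.57212542 0.09443977 0.13985191]
t 64.325
65.8583
0.0026693989184921703
```

View pics/w9c.png

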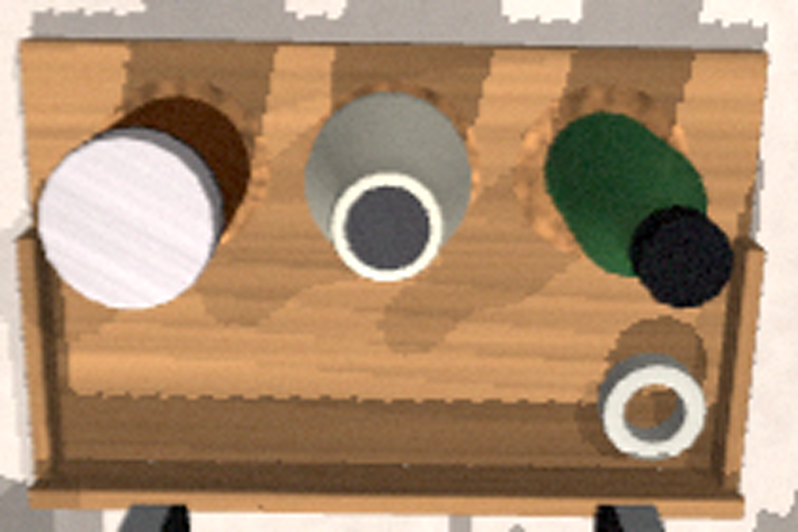

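View pics/w9.png

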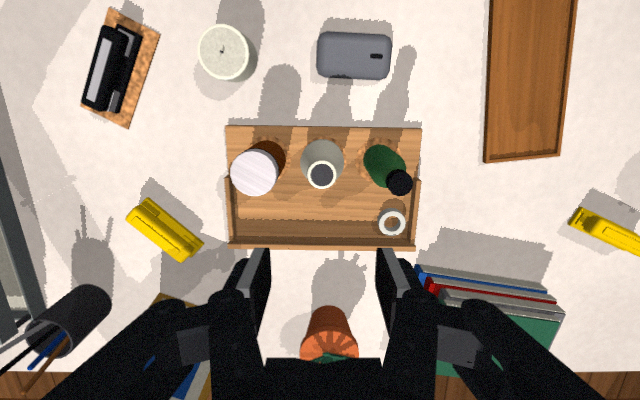

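Run:
```python
from h import *
def hough(name):
    C=np.load(f"pics/{name}_C.npy")
    f=lambda p,z:px2w("wrist",(220+p[0]/3.8-.4,115+p[1]/3.8-.4),z,C)[:2]
    return f
P=[("bottle",(687,262),(682,256),.164),("vase",(391,231),(386,227),.137),("jar",(133,226),(130,217),.12),("tape",(659,408),(653,410),.03),("fr",(25,40),(20,40),.012),("fl",(772,48),(767,51),.012),("br",(36,507),(31,505),.045),("bl",(748,515),(743,516),.045)]
for n,a,b,z in P: print(n,((hough("w9")(b,z)-hough("w1")(a,z))*1000).round(1))
# registration cross-check, subpixel: template match of tops
A=cv2.imread("pics/w1_raw.png",0);B=cv2.imread("pics/w9_raw.png",0)
for n,(u,v),r in [("bottle",(400,184),11),("vase",(322,175),12),("jar",(255,174),20),("tape",(393,222),13),("flcorner",(422,128),8),("frcorner",(228,127),8),("br",(230,247),8)]:
    t=cv2.resize(A[v-r:v+r,u-r:u+r],None,fx=6,fy=6,interpolation=cv2.INTER_CUBIC);s=cv2.resize(B[v-r-6:v+r+6,u-r-6:u+r+6],None,fx=6,fy=6,interpolation=cv2.INTER_CUBIC)
    m=cv2.matchTemplate(s,t,cv2.TM_CCOEFF_NORMED);_,q,_,l=cv2.minMaxLoc(m); print(n,round(q,3),((np.array(l)-36)/6).round(2))
```

```text
bottle [-2.5  0.3]
vase [-1.7  0.4]
jar [-3.2  1.2]
tape [ 0.  -0.3]
fr [-0.1  0. ]
fl [ 0.3 -0. ]
br [-1.2  0.5]
bl [-0.5  0.2]
bottle 0.958 [-1.17 -1.5 ]
vase 0.987 [-1.17 -1.17]
jar 0.992 [-1.17 -2.  ]
tape 0.984 [-1.33  0.5 ]
flcorner 0.978 [-1.33  0.83]
frcorner 0.993 [-1.17  0.  ]
br 0.927 [-1.5   0.17]
```

View pics/s9.png

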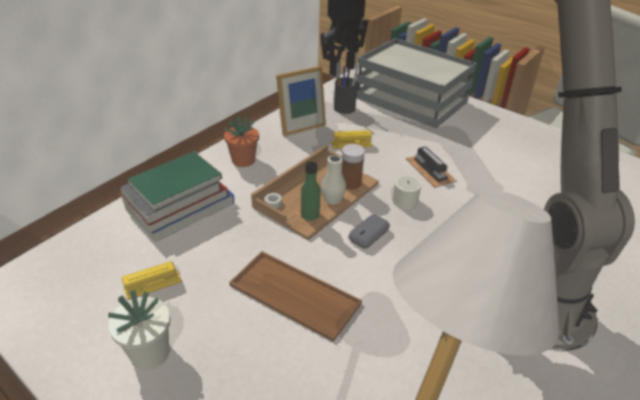

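The bottle, vase and jar stand upright on the stand at (311,191), (334,178) and (353,166), as at the start. The stapler is on the mat at (431,165), the candle, mouse and tape have not moved, and the arm is clear, so I'll hand in.

Run:
```python
from h import *
workorder.close_job(); print(robot.current_time_s())
```

```text
the job is handed in; nothing more can be done
the job is handed in; nothing more can be done
```

I finished the job in the order asked and handed it in at about 66 s of the 144 s allowed. `close_job` gives no verdict.

- **Sequence:** I moved the bottle, vase and jar to the tray. Then I laid the stapler on the mat and put the jar, vase and bottle back on their discs.
- **Stapler:** It is right way up, lies along the mat, and measured about 1 mm off centre.
- **Containers:** All three are upright. Comparing wrist pictures from before and after, they are about 2 mm (vase), 2.5 mm (bottle) and 3.5 mm (jar) from where they started, mostly towards the robot. I left these small shifts uncorrected.
- **Bystanders:** The tape measured within 0.3 mm of where it was. The candle, mouse and yellow look-alikes look unmoved in the final pictures; I did not measure them.
- **Other checks:** Nothing fell or tipped in the final side and wrist pictures. The arm was clear of everything when I handed in.

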